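# Make up the flow-time kit and the density kit

### The job

Make up two test kits from the stock standing between the two foam-lined trays: the blue receiving cup, the stopwatch and the dropper bottle go into the longer tray (flow-time kit), the steel cup and the larger of the two brass weights into the shorter tray (density kit). Each thing stands upright (the watch face up) and fully down in the round cut-out made for its size. Knock nothing over, and leave the smaller weight, the clear beaker and the paint tin where they are.

Things in the scene. Friction and masses are not known exactly. Their poses are not given: they have to be found in the camera images.
- flow_tray: Longer tray, left or right of the stock: aluminium 96 x 250 x 20 mm, dark foam, 3 round light-floored cut-outs. Immovable. Origin: centre of underside, z up; row along its y, pointing about towards the robot and left. Foam top z = 18, rim 20. Centres, mm (x = 0): blue cup y = +78.5, diameter 63, floor z = 6; stopwatch y = -7, widest, 78, floor z = 11; dropper bottle y = -85, 48, floor z = 6.
- density_tray: Shorter tray, on the stock's other side: aluminium 96 x 170 x 20 mm, dark foam, 2 round light-floored cut-outs. Immovable. Origin: centre of underside, z up; row along its y, pointing about towards the robot and left. Foam top z = 18, rim 20. Centres, mm (x = 0): steel cup y = +31, diameter 76; larger weight y = -46, diameter 46; floors at z = 6.
- receiver_cup: Small open blue plastic receiving cup, slightly tapered: 52 mm diameter at the rim, 47 mm at the foot, 55 mm high; can be gripped across the outside. Origin: centre of its underside; z up.
- stopwatch: Black round stopwatch lying face up among the stock, 20 mm high, disc 62 mm diameter and upright-sided, with push buttons on its +y side. Origin: on its underside, 3 mm from the centre of the disc, which is at y = -3 mm in its frame; z up. In its cut-out only its upper 12 mm stand above the foam, so grip it there (fingertips at least 8 mm above its underside).
- dropper_bottle: Small white dropper bottle with a red cap: body 32 mm diameter to about 45 mm height, cap 20 mm diameter, 54 mm high over all. Origin: centre of its underside; z up.
- steel_cup: Open stainless steel cup, 63 mm diameter, 66 mm high, foot 60 mm; can be gripped across the outside. Origin: centre of its underside; z up.
- large_weight: The larger of the two brass knob weights: body 30 mm diameter and 28 mm high, above it a neck and a knob 16 mm wide, 40 mm high over all, about 200 g. Origin: centre of its underside; z up.
- small_weight: The smaller brass knob weight, a bystander among the stock, to be left where it is: body 24 mm diameter and 22 mm high, 30 mm high over all. Origin: centre of its underside; z up.
- beaker: Clear plastic beaker 62 mm diameter, 78 mm high, a bystander behind the stock, to be left where it is. Origin: centre of its underside; z up.
- paint_tin: Small lever-lid tin 62 mm diameter, 76 mm high, a bystander behind the stock, to be left where it is. Origin: centre of its underside; z up.
Things that resemble listed ones, but are neither listed nor needed, are in the scene too. Leave any green look-alike of the receiver_cup alone.

How it is judged:
At the end, for the whole second after the job is handed in: Each of the five things within 13 mm of its own cut-out's centre along both tray axes, underside within 4 mm of the cut-out's floor, tilted under 0.12 rad, at rest; smaller weight, beaker and paint tin within 30 mm of where they stood, none knocked over (x of receiver_cup in the frame of flow_tray between -0.013 and 0.013 m and y of receiver_cup in the frame of flow_tray between 0.0655 and 0.0915 m and z of each of receiver_cup, dropper_bottle in the frame of flow_tray below 0.01 m and angle between each of receiver_cup, stopwatch, dropper_bottle, steel_cup, large_weight's own z axis and vertical below 0.12 rad and linear speed of each of receiver_cup, stopwatch, dropper_bottle, steel_cup, large_weight below 0.02 m/s and angular speed of each of receiver_cup, stopwatch, dropper_bottle, steel_cup, large_weight below 0.3 rad/s and x of stopwatch in the frame of flow_tray between -0.013 and 0.013 m and y of stopwatch in the frame of flow_tray between -0.02 and 0.006 m and z of stopwatch in the frame of flow_tray below 0.015 m and x of dropper_bottle in the frame of flow_tray between -0.013 and 0.013 m and y of dropper_bottle in the frame of flow_tray between -0.098 and -0.072 m and x of steel_cup in the frame of density_tray between -0.013 and 0.013 m and y of steel_cup in the frame of density_tray between 0.018 and 0.044 m and z of each of steel_cup, large_weight in the frame of density_tray below 0.01 m and x of large_weight in the frame of density_tray between -0.013 and 0.013 m and y of large_weight in the frame of density_tray between -0.059 and -0.033 m and distance of each of small_weight, beaker, paint_tin from where it was at the start of the episode below 0.03 m); the robot touches nothing.
It fails at once if one of the five kit things is knocked over (angle between any of receiver_cup, stopwatch, dropper_bottle, steel_cup, large_weight's own z axis and vertical above 0.9 rad).
It fails at once if the smaller weight is knocked over or shifted by more than 40 mm (distance of small_weight from where it was at the start of the episode above 0.04 m or angle between small_weight's own z axis and vertical above 0.9 rad).
It fails at once if the clear beaker is knocked over or shifted by more than 40 mm (distance of beaker from where it was at the start of the episode above 0.04 m or angle between beaker's own z axis and vertical above 0.9 rad).
It fails at once if the paint tin is knocked over or shifted by more than 40 mm (distance of paint_tin from where it was at the start of the episode above 0.04 m or angle between paint_tin's own z axis and vertical above 0.9 rad).
It also fails if it takes over 128 s, if anything falls off the work surface, if the arm or the gripper's body presses on something with over 40 N, if the wrist force passes 120 N, or if a joint passes its speed limit or range.

### The arm

A 6-joint arm with a two-finger parallel gripper is mounted at the origin on a cart in front of the work surface, level with it; the furniture and walls round the work are solid. World frame = base frame: x ahead of the robot, y to its left, z up, the work surface at z = 0. Lengths are in m, angles in rad, forces in N, time in s.
With the tool pointing down it reaches from about 0.35 to 0.775 m from the base axis. Payload 7.3 kg.
Tool frame: the origin (TCP) lies on the mounting face of the last link; the fingertips stand 178 mm ahead of it and the grasp point (between the pads) lies 159 mm ahead of it (robot.grip_depth is the distance from the TCP to the grasp point, in m); z points along the fingers, y is the line along which they close (so a half turn about z gives the same grasp; the last joint's range is limited). The gripper opens to 92 mm and grips with 3 to 60 N. Pads are 19 mm wide; open, the fingers measure 130 mm over their backs; the gripper's body (75 mm by 190 mm) begins 47 mm behind the grasp point.
Start: joints at [-1.452, 0.342, 1.524, -0, 1.275, -0.146], TCP at [0.137, -0.507, 0.405] pointing down, gripper open.
Joint ranges: [-2.53, 2.53], [-0.77, 2.02], [0.04, 2.7], [-1, 4.14], [0.28, 2.66], [-3.11, 3.11]. Speed limits (rad/s): [2.57, 2.57, 3.14, 3.14, 3.14, 3.14].

### API

Orientations are given as [roll, pitch, yaw] about the fixed x, y, z axes, in that order (R = Rz(yaw) Ry(pitch) Rx(roll)).
In Python, from cell import observe, cams, robot, models gives the robot as it stands.
- The arm moves only by the shell command python3 -m jog 'ROWS' [FORCE]. ROWS is JSON, a list of rows, each a list of 3 entries, a list of its own where there are three numbers: the shift along the tool's x, y, z each as a share of 0.4 m, from -1 to 1, then the turn about the tool's z as a share of pi rad, from -1 to 1, then the closure, from 0 (fully open) to 1 (shut). In form: [[[x, y, z], turn, jaw], ...]. A call has 1 to 12 rows; each row is the pose to reach, as a shift and turn from the pose commanded when the call began, along the tool's axes at that moment, turning the shorter way round; what a row does not reach only later rows make up. A row lasts 1/8 s, in which the tool goes at most 62.5 mm and 10.7 degrees, less where a joint would pass 70% of its speed; a pose out of reach is approached as far as the arm can. A call with a number of a shift or a turn outside -1 to 1 is refused whole. A call with a gripper value outside its range is refused whole. The fingers move at their own pace and stop on an object; FORCE is the grip in N (left out, the last holds). Time passes only in rows, so rows that repeat a pose let the fingers close. It gives the time, the measured TCP pose, the force, the opening and the grip force at its end, in the units of the state.
- observe(): the state, without advancing time (a new reading comes with each control period).
- cams.read_camera(name): name is "scene" or "top" or "wrist"; returns the picture (420x560x3 uint8, red, green, blue); there is no depth.
- cams.camera_model(name): a dict with "camera_matrix" (3x3 intrinsics, pixels), "pose" (4x4, takes a point from camera to world coordinates). Camera axes: x right, y down, z forward; pixel columns grow to the right and rows downward; lengths in m; the calibration is good to about 2 mm. A picture is of the moment at which its call begins: read the wrist's pose just before it. camera_model takes no time and is no camera call; for the wrist camera it gives the pose at the moment of the call.
- robot.hand_in(): hands the job in; it is judged then, once.
Trained networks look in the newest picture that a camera, given by its name, has taken for a name from the list of things; names that differ only in an ending like _2 or _b are one class to them, and where a whole thing is asked for, a point or a joint stands for the part that bears it (a point fixed in the world has none). Each returns a list of dicts, best first, with "confidence" (0 to 1); they miss things now and then, are a little off and sometimes report something else, mostly with a low value. They report only what shows in the picture. A call takes as long as a camera call. They do not tell look-alikes from the thing itself.
- models.find_in(target, camera): "position" ([x, y, z] in m, in world coordinates, good to about 4 mm: the middle of the surface that is visible of it).
- models.pinpoint(target, camera): "position" ([x, y, z] in m, in world coordinates, good to about 4 mm: a listed point, or the origin of a listed thing).
The state is a dict: "time": time; "qpos": joint angles; "qvel": joint speeds; "joint_efforts": joint torques, N m; "tool_pos": TCP position; "tool_rot": TCP orientation; "contact_force": force on the tool from outside, world axes, zero at the start; "torque": the same for the moment, N m; "opening": finger opening in m; "grip_force": force on a finger pad.
Only numpy, scipy, OpenCV 4.12 (cv2) and the standard library are available. Lean on these libraries where they do the work, as an engineer would, in place of code of your own. Each camera call takes 0.05 s, during which the arm holds its last target. There are 200 camera calls.

## Working session

There is one attempt and no reset: what is moved stays moved. The work goes in short steps, Python scripts to look and compute and a shell command to move; the robot and the scene stay as the last step left them, time stands still between calls to the robot, and variables do not carry over. Pictures are saved under pics/ and viewed, at most 16 in all, crops included, and the job is handed in when it is done.

```bash
ls; mkdir -p pics
python3 - <<'E'
from cell import observe,cams,robot,models
import cv2
print(observe())
for c in ("top","scene"):
    im=cams.read_camera(c); cv2.imwrite(f"pics/{c}0.png",im[:,:,::-1])
    m=cams.camera_model(c); print(c,m)
    for n in "flow_tray density_tray receiver_cup stopwatch dropper_bottle steel_cup large_weight small_weight beaker paint_tin".split():
        print(n,[( [round(float(v),4) for v in d["position"]],round(d["confidence"],2)) for d in models.pinpoint(n,c)])
E
```

```text
pics
{'time': 0.0, 'qpos': array([-1.45203829e+00,  3.42747303e-01,  1.52501198e+00, -6.73053832e-06,
        1.27536104e+00, -1.46027659e-01]), 'qvel': array([ 0.00062698,  0.00089255, -0.00018021, -0.00017588, -0.00162676,
        0.00093459]), 'joint_efforts': array([-1.73217118e-04, -4.31237948e+01, -2.44224787e+01,  7.18365703e-02,
        5.58960834e-02, -1.28235056e-04]), 'tool_pos': array([ 0.13738547, -0.50657639,  0.40403374]), 'tool_rot': array([-3.14008030e+00, -2.15923085e-04,  2.64787501e-01]), 'contact_force': array([-0.68501346, -0.33161093, -0.7043172 ]), 'torque': array([0.05085447, 0.00659831, 0.01692272]), 'grip_force': 0.0, 'opening': 0.09182776065300745}
top {'camera_matrix': array([[381.24935733,   0.        , 279.89953159],
       [  0.        , 381.24935733, 210.18960523],
       [  0.        ,   0.        ,   1.        ]]), 'pose': array([[-2.99001974e-02, -9.95880085e-01,  8.56086168e-02,
         4.22710832e-01],
       [-9.99550301e-01,  2.99851405e-02, -2.93744926e-04,
        -1.33521699e-01],
       [-2.27445168e-03, -8.55789017e-02, -9.96328800e-01,
 
[... 1059 characters left out ...]
1, -0.68263586,  1.18555402],
       [ 0.        ,  0.        ,  0.        ,  1.        ]])}
flow_tray [([0.4653, 0.2848, -0.0026], 0.71)]
density_tray [([0.5679, 0.0598, 0.0019], 0.59), ([0.4688, -0.2581, 0.0003], 0.51)]
receiver_cup [([0.5554, -0.1844, 0.0028], 0.75), ([0.3669, -0.5779, 0.0002], 0.73)]
stopwatch [([0.4359, 0.0381, 0.0026], 0.66), ([0.5623, -0.0639, -0.0026], 0.63)]
dropper_bottle [([0.4444, 0.1527, 0.0032], 0.58)]
steel_cup [([0.436, 0.0397, 0.0031], 0.56), ([0.4393, -0.0907, -0.0025], 0.3)]
large_weight [([0.5671, 0.0584, 0.0017], 0.52)]
small_weight [([0.4402, -0.0925, -0.0036], 0.43)]
beaker [([0.6807, 0.088, -0.0038], 0.61)]
paint_tin [([0.6626, -0.129, 0.0021], 0.83)]
```

View pics/top0.png

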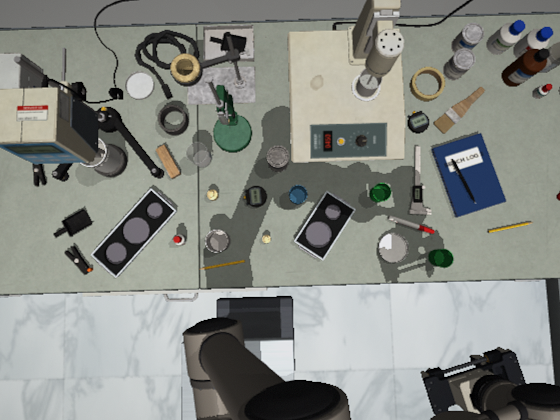

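View pics/scene0.png

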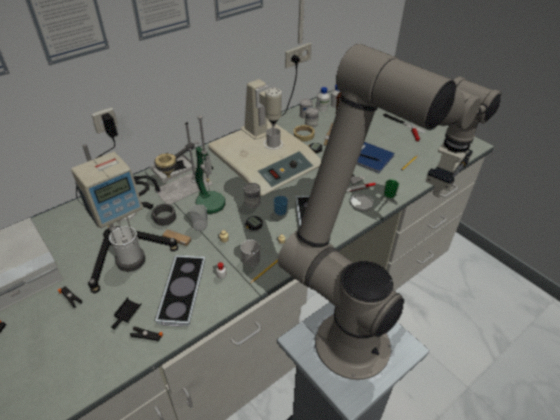

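The stock lies between the flow tray (left, cols 94–176) and the density tray (right, cols 295–353). In the top view: steel cup (217,240), weights (212,194) and (266,239), watch (256,196), blue cup (298,194), bottle (178,240). Next I'll measure more precisely.

```bash
cat > h.py <<'E'
from cell import observe,cams,robot,models
import numpy as np,cv2
def ray(cam,uv,z,m=None):
    m=m or cams.camera_model(cam);K,T=m["camera_matrix"],m["pose"]
    d=T[:3,:3]@np.linalg.solve(K,[uv[0],uv[1],1.]);o=T[:3,3]
    return o+d*(z-o[2])/d[2]
def proj(cam,P,m=None):
    m=m or cams.camera_model(cam);K,T=m["camera_matrix"],m["pose"]
    p=K@(T[:3,:3].T@(np.asarray(P,float)-T[:3,3]));return p[:2]/p[2]
E
python3 - <<'E'
from h import *
im=cv2.imread("pics/top0.png");g=cv2.cvtColor(im,cv2.COLOR_BGR2GRAY)
c=cv2.resize(im[165:295,85:365],None,fx=2.85,fy=2.85,interpolation=cv2.INTER_CUBIC);cv2.imwrite("pics/crop0.png",c)
for name,x0,x1,y0,y1 in (("flow",88,182,182,282),("dens",290,360,188,264)):
    roi=cv2.resize(g[y0:y1,x0:x1],None,fx=4,fy=4,interpolation=cv2.INTER_CUBIC)
    dark=(roi<45).astype(np.uint8)
    n,l,s,ce=cv2.connectedComponentsWithStats(dark)
    k=1+np.argmax(s[1:,4]);cs,h=cv2.findContours((l==k).astype(np.uint8),cv2.RETR_CCOMP,cv2.CHAIN_APPROX_NONE)
    for ct,hh in zip(cs,h[0]):
        a=cv2.contourArea(ct)
        if a<800: continue
        if hh[3]<0:
            (u,v),wh,an=cv2.minAreaRect(ct); q=(u/4+x0,v/4+y0); b=cv2.boxPoints(((u,v),wh,an))/4+[x0,y0]
            B=[ray("top",p,.018) for p in b]
            print(name,"foam",ray("top",q,.018).round(4),[round(float(np.linalg.norm(B[i]-B[i-1])),4) for i in range(4)],[round(float(np.degrees(np.arctan2(*(B[i]-B[i-1])[1::-1]))),1) for i in range(4)])
        else:
            (u,v),(d1,d2),an=cv2.fitEllipse(ct);q=((u+.0)/4+x0-.4,v/4+y0-.4)
            print(name,"hole",q,ray("top",q,.012).round(4),d1/4,d2/4)
E
```

```text
flow foam [0.4641 0.2864 0.018 ] [0.0872, 0.2432, 0.0884, 0.2421] [47.4, -42.8, -133.4, 136.9]
flow hole (115.91018257141113, 252.55592498779296) [0.4094 0.3391 0.012 ] 21.0045223236084 21.84139633178711
flow hole (135.89354095458984, 230.0712448120117) [0.472 0.282 0.012] 26.66375732421875 27.581462860107422
flow hole (154.4396759033203, 209.84692344665527) [0.5289 0.2285 0.012 ] 15.742352485656738 16.646608352661133
dens foam [ 0.4692 -0.2611  0.018 ] [0.0881, 0.1632, 0.0891, 0.1626] [55.6, -34.7, -124.9, 145.0]
dens hole (318.0013652801514, 233.8255172729492) [ 0.4456 -0.2412  0.012 ] 26.45387077331543 26.71601676940918
dens hole (332.31329879760744, 211.85618934631347) [ 0.5076 -0.2849  0.012 ] 14.932405471801758 15.871581077575684
```

View pics/crop0.png

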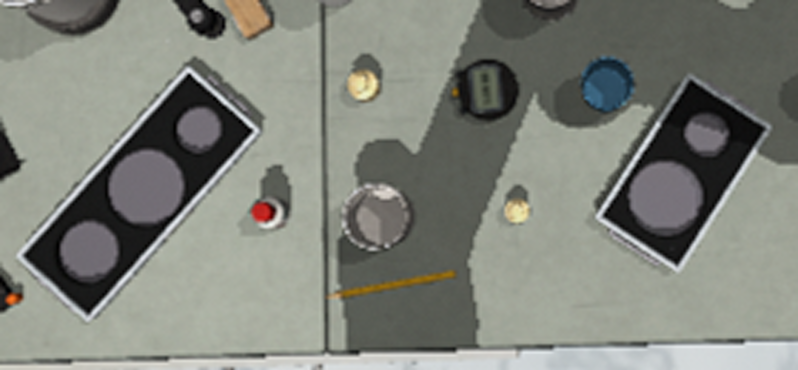

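The crop shows the larger weight at crop (362,85), the smaller at (516,210), and the watch at (487,90) with its buttons on the left (about world +y). The cut-out centres fit the given spacings (163 and 76 mm). Moving over the stock now.

```bash
python3 -m jog '[[[0.967,-0.574,0],0.084,0],[[0.967,-0.574,0],0.084,0],[[0.967,-0.574,0],0.084,0],[[0.967,-0.574,0],0.084,0],[[0.967,-0.574,0],0.084,0],[[0.967,-0.574,0],0.084,0],[[0.967,-0.574,0],0.084,0],[[0.967,-0.574,0],0.084,0],[[0.967,-0.574,0],0.084,0],[[0.967,-0.574,0],0.084,0],[[0.967,-0.574,0],0.084,0]]' 10
cat >> h.py <<'E'
def goal(x,y,tip,yaw=0.):
    s=observe();p=s["tool_pos"];w=s["tool_rot"][2]
    d=np.array([x,y,tip+.178])-p;c,n=np.cos(w),np.sin(w)
    t=np.array([c*d[0]+n*d[1],n*d[0]-c*d[1],-d[2]])/.4
    print("pose",p.round(4),s["tool_rot"].round(3),"shift",t.round(4),"turn",round(-((yaw-w+np.pi)%(2*np.pi)-np.pi)/np.pi,4),"dist",np.linalg.norm(d).round(3))
def pin(cam,*names):
    for n in names: print(cam,n,[([round(float(v),4) for v in d["position"]],round(d["confidence"],2)) for d in models.pinpoint(n,cam)])
E
python3 - <<'E'
from h import *
m=cams.camera_model("wrist");im=cams.read_camera("wrist");cv2.imwrite("pics/w1.png",im[:,:,::-1])
print(m)
pin("wrist","receiver_cup","stopwatch","small_weight","density_tray")
for n,P in (("cup",(.556,-.184,.055)),("watch",(.5625,-.0643,.02)),("wt hole",(.507,-.285,.012)),("st hole",(.4455,-.241,.012))): print(n,proj("wrist",P,m))
goal(.556,-.184,.022)
E
```

```text
time: 2.48
tool_pos: [0.4499, -0.1851, 0.4047]
tool_rot: [3.141, 0.0, -0.001]
contact_force: [-0.7, -0.5, -0.3]
opening: 0.0916
grip_force: 0.0
{'camera_matrix': array([[322.2372896 ,   0.        , 279.91672645],
       [  0.        , 322.2372896 , 207.78026438],
       [  0.        ,   0.        ,   1.        ]]), 'pose': array([[-1.71505380e-03, -9.68748848e-01, -2.48037757e-01,
         5.16516854e-01],
       [-9.99998504e-01,  1.71736731e-03,  2.07039582e-04,
        -1.84911499e-01],
       [ 2.25402579e-04,  2.48037741e-01, -9.68750344e-01,
         3.85128123e-01],
       [ 0.00000000e+00,  0.00000000e+00,  0.00000000e+00,
         1.00000000e+00]])}
wrist receiver_cup [([0.5556, -0.1878, -0.0029], 0.55)]
wrist stopwatch [([0.5586, -0.0601, 0.001], 0.96)]
wrist small_weight [([0.4363, -0.0972, -0.0001], 0.72)]
wrist density_tray [([0.4702, -0.2548, -0.0005], 0.9)]
cup [278.82157522  82.91361731]
watch [166.23532191  80.79655744]
wt hole [368.50843857 133.81935706]
st hole [327.62787847 187.50720007]
pose [ 0.4504 -0.1843  0.4048] [ 3.141 -0.    -0.   ] shift [ 0.2641 -0.0008  0.5119] turn -0.0 dist 0.23
```

View pics/w1.png

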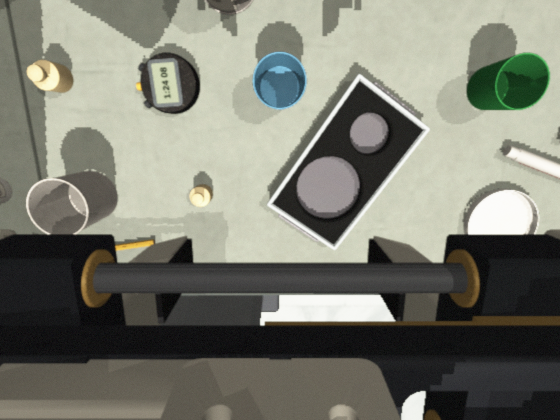

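Wrist view: blue cup rim at about (279,80), watch disc (170,82), weight hole (368,132), steel hole (328,187). All match my estimates to within 3 px. I'll refine with segmentation.

Run:
```python
from h import *
m=cams.camera_model("wrist");im=cv2.imread("pics/w1.png");hsv=cv2.cvtColor(im,cv2.COLOR_BGR2HSV)
def fit(mask,z,lbl):
    cs,_=cv2.findContours(mask,cv2.RETR_EXTERNAL,cv2.CHAIN_APPROX_NONE);c=cv2.convexHull(max(cs,key=cv2.contourArea))
    W=np.array([ray("wrist",p[0],z,m)[:2] for p in c],np.float32);(e,r)=cv2.minEnclosingCircle(W)
    print(lbl,"circle",np.round(e,4),"r",round(r,4))
b=cv2.inRange(hsv,(95,80,40),(115,255,255));b[:,:230]=0;b[:,320:]=0;b[120:]=0;fit(b,.055,"cup(rim plane)")
d=cv2.inRange(im,(0,0,0),(60,60,60));d[:,:148]=0;d[:,210:]=0;d[:48]=0;d[125:]=0;fit(d,.018,"watch")
g=cv2.cvtColor(im,cv2.COLOR_BGR2GRAY)
for l,(x0,x1,y0,y1) in {"wt hole":(345,392,108,157),"st hole":(292,364,153,222)}.items():
    k=np.zeros_like(g);k[y0:y1,x0:x1]=(g[y0:y1,x0:x1]>55)*255;k=cv2.morphologyEx(k,cv2.MORPH_OPEN,np.ones((7,7)));fit(k,.012,l)
```

```text
cup(rim plane) circle [ 0.5588 -0.1835] r 0.0257
watch circle [ 0.5606 -0.0667] r 0.0309
wt hole circle [ 0.5089 -0.2835] r 0.0226
st hole circle [ 0.4469 -0.2399] r 0.0375
```

```bash
python3 -m jog '[[[0.269,0,0.2],0,0],[[0.269,0,0.2],0,0],[[0.269,0,0.4],0,0],[[0.269,0,0.5],0,0],[[0.269,0,0.512],0,0],[[0.269,0,0.512],0,0],[[0.269,0,0.512],0,1],[[0.269,0,0.512],0,1],[[0.269,0,0.512],0,1],[[0.269,0,0.512],0,1],[[0.269,0,0.512],0,1],[[0.269,0,0.512],0,1]]' 10
python3 -c "
from h import *;goal(.41,.339,.2)"
```

```text
time: 4.22
tool_pos: [0.5583, -0.1838, 0.2001]
tool_rot: [3.141, -0.0, 0.001]
contact_force: [-0.3, -0.3, 2.8]
opening: 0.0509
grip_force: 10.0
pose [ 0.5583 -0.1838  0.2001] [ 3.141e+00 -0.000e+00  1.000e-03] shift [-0.3697 -1.3074 -0.4447] turn 0.0003 dist 0.572
```

```bash
python3 -m jog '[[[0,0,-0.15],0,1],[[0,0,-0.3],0,1],[[0,0,-0.3],0,1],[[-0.283,-1,-0.3],0,1],[[-0.283,-1,-0.3],0,1],[[-0.283,-1,-0.3],0,1],[[-0.283,-1,-0.3],0,1],[[-0.283,-1,-0.3],0,1],[[-0.283,-1,-0.3],0,1],[[-0.283,-1,-0.3],0,1],[[-0.283,-1,-0.3],0,1],[[-0.283,-1,-0.3],0,1]]'
python3 - <<'E'
from h import *
m=cams.camera_model("wrist");im=cams.read_camera("wrist");cv2.imwrite("pics/w2.png",im[:,:,::-1])
pin("wrist","flow_tray","receiver_cup")
for n,P in (("cup hole",(.41,.339,.012)),("watch hole",(.472,.2825,.012)),("bottle hole",(.529,.229,.012))): print(n,proj("wrist",P,m))
goal(.41,.339,.03)
E
```

```text
time: 5.72
tool_pos: [0.4446, 0.2157, 0.319]
tool_rot: [3.141, 0.001, 0.001]
contact_force: [-0.1, -0.5, -0.2]
opening: 0.0507
grip_force: 10.0
wrist flow_tray [([0.4681, 0.2885, 0.0017], 0.97)]
wrist receiver_cup [([0.4432, 0.2147, 0.1164], 0.7)]
cup hole [148.89154324 235.72907399]
watch hole [205.18802179 170.07428566]
bottle hole [264.36287332 103.20131533]
pose [0.4451 0.215  0.3195] [ 3.141e+00  1.000e-03 -1.000e-03] shift [-0.0881 -0.31    0.2788] turn -0.0003 dist 0.17
```

View pics/w2.png

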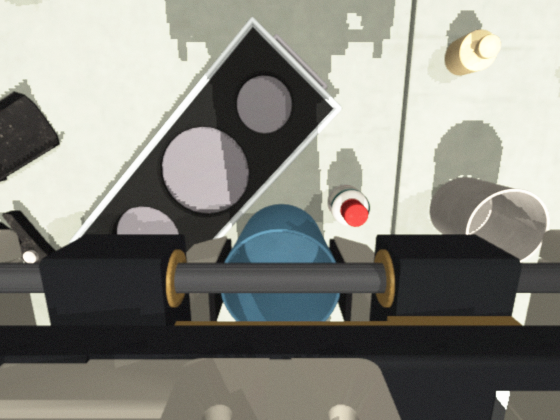

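Wrist view: the cup is held upright; bottle hole (264,104) and watch hole (205,169) match the prediction to within 1 px. Placing the cup.

```bash
python3 -m jog '[[[-0.088,-0.31,0],0,1],[[-0.088,-0.31,0],0,1],[[-0.088,-0.31,0],0,1],[[-0.088,-0.31,0.12],0,1],[[-0.088,-0.31,0.2],0,1],[[-0.088,-0.31,0.24],0,1],[[-0.088,-0.31,0.27],0,1],[[-0.088,-0.31,0.28],0,1],[[-0.088,-0.31,0.281],0,1],[[-0.088,-0.31,0.281],0,1]]'
python3 -m jog '[[[0,0,0],0,0.3],[[0,0,0],0,0],[[0,0,0],0,0],[[0,0,-0.15],0,0],[[0,0,-0.3],0,0],[[0,0,-0.35],0,0],[[0,0,-0.35],0,0]]'
python3 - <<'E'
from h import *
pin("top","receiver_cup");pin("wrist","receiver_cup","dropper_bottle","steel_cup")
m=cams.camera_model("wrist");im=cams.read_camera("wrist");cv2.imwrite("pics/w3.png",im[:,:,::-1])
goal(.4435,.155,.2)
E
```

```text
time: 7.12
tool_pos: [0.4096, 0.3402, 0.2082]
tool_rot: [-3.141, -0.001, 0.001]
contact_force: [0.3, -0.3, -1.5]
opening: 0.0505
grip_force: 10.0
time: 8.0
tool_pos: [0.4095, 0.3402, 0.3491]
tool_rot: [-3.14, -0.003, 0.001]
contact_force: [-0.6, 1.0, 0.2]
opening: 0.0917
grip_force: 0.0
top receiver_cup [([0.5571, -0.1843, 0.0003], 0.84), ([0.5567, -0.4247, 0.0021], 0.59), ([0.3676, -0.58, -0.0035], 0.56)]
wrist receiver_cup [([0.4432, 0.2147, 0.1164], 0.7)]
wrist dropper_bottle [([0.4446, 0.1534, -0.0024], 0.74), ([0.5698, 0.0598, 0.0008], 0.36)]
wrist steel_cup [([0.441, 0.0454, 0.001], 0.73)]
pose [0.4092 0.3399 0.3458] [3.14e+00 3.00e-03 1.00e-03] shift [ 0.0854  0.4624 -0.0804] turn 0.0003 dist 0.191
```

```bash
python3 -m jog '[[[0.087,0.465,0],0,0.35],[[0.087,0.465,0],0,0.35],[[0.087,0.465,0],0,0.35],[[0.087,0.465,0.1],0,0.35],[[0.087,0.465,0.25],0,0.35],[[0.087,0.465,0.35],0,0.35],[[0.087,0.465,0.374],0,0.35],[[0.087,0.465,0.374],0,0.35],[[0.087,0.465,0.374],0,1],[[0.087,0.465,0.374],0,1],[[0.087,0.465,0.374],0,1],[[0.087,0.465,0.374],0,1]]' 10
python3 -c "
from h import *
im=cams.read_camera('wrist');cv2.imwrite('pics/w4.png',im[:,:,::-1]);goal(.529,.229,.0245)"
```

```text
time: 9.75
tool_pos: [0.4445, 0.1542, 0.1985]
tool_rot: [-3.141, -0.001, 0.001]
contact_force: [-0.7, 1.2, 5.4]
opening: 0.0303
grip_force: 10.0
pose [0.4445 0.1542 0.1985] [-3.141e+00 -1.000e-03  1.000e-03] shift [ 0.2113 -0.1868 -0.01  ] turn 0.0003 dist 0.113
```

View pics/w4.png

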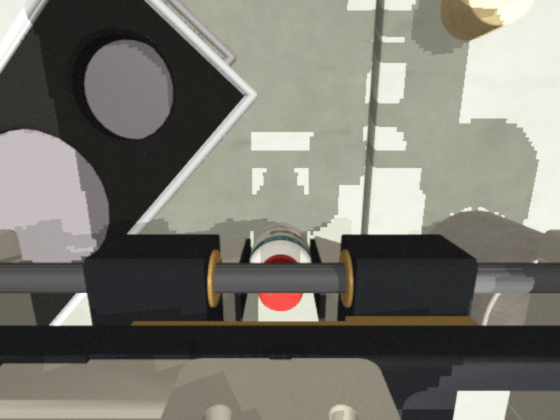

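The bottle is between the fingers at (280,285), upright. Lift and place it.

```bash
python3 -m jog '[[[0,0,-0.15],0,1],[[0,0,-0.2],0,1],[[0.211,-0.187,-0.2],0,1],[[0.211,-0.187,-0.2],0,1],[[0.211,-0.187,-0.2],0,1],[[0.211,-0.187,-0.2],0,1],[[0.211,-0.187,-0.1],0,1],[[0.211,-0.187,-0.06],0,1],[[0.211,-0.187,-0.03],0,1],[[0.211,-0.187,-0.017],0,1],[[0.211,-0.187,-0.015],0,1],[[0.211,-0.187,-0.015],0,1]]'
python3 -m jog '[[[0,0,0],0,0.5],[[0,0,0],0,0.3],[[0,0,0],0,0.3],[[0,0,-0.15],0,0.3],[[0,0,-0.3],0,0],[[0,0,-0.35],0,0],[[0,0,-0.35],0,0]]'
python3 - <<'E'
from h import *
m=cams.camera_model("wrist");im=cams.read_camera("wrist");cv2.imwrite("pics/w5.png",im[:,:,::-1])
pin("wrist","dropper_bottle","stopwatch","large_weight","flow_tray")
cams.read_camera("top");pin("top","receiver_cup","dropper_bottle")
goal(.561,-.067,.2,1.92)
E
```

```text
time: 11.3
tool_pos: [0.5289, 0.229, 0.2045]
tool_rot: [-3.141, -0.001, 0.001]
contact_force: [-0.2, -0.1, -0.1]
opening: 0.0306
grip_force: 10.0
time: 12.18
tool_pos: [0.5288, 0.2291, 0.3456]
tool_rot: [-3.141, -0.004, 0.001]
contact_force: [-0.2, -0.3, 0.3]
opening: 0.0894
grip_force: 0.0
wrist dropper_bottle [([0.5265, 0.2258, 0.0065], 0.61), ([0.679, 0.0924, -0.0017], 0.53)]
wrist stopwatch []
wrist large_weight [([0.5704, 0.0602, 0.0024], 0.64)]
wrist flow_tray [([0.4696, 0.2917, 0.0033], 0.57)]
top receiver_cup [([0.3658, -0.5782, -0.0047], 0.8), ([0.4105, 0.3388, 0.0057], 0.75), ([0.5565, -0.421, 0.0026], 0.71)]
top dropper_bottle []
pose [0.5286 0.229  0.3428] [3.141e+00 2.000e-03 1.000e-03] shift [ 0.0802  0.74   -0.0879] turn -0.6109 dist 0.3
```

View pics/w5.png

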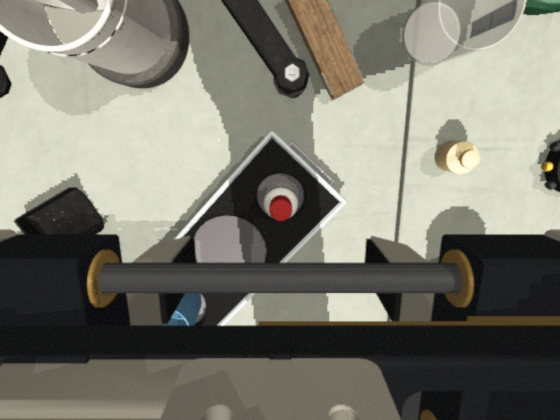

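The bottle stands in its cut-out at (278,200), and the top camera puts the cup at (0.4105,0.3388). Now the watch, with the fingers turned clear of its buttons.

```bash
python3 -m jog '[[[0.02,0.15,0],-0.611,0],[[0.03,0.3,0],-0.611,0],[[0.04,0.4,0],-0.611,0],[[0.05,0.5,0],-0.611,0],[[0.06,0.6,0],-0.611,0],[[0.07,0.7,0],-0.611,0],[[0.081,0.74,0],-0.611,0],[[0.081,0.74,0],-0.611,0],[[0.081,0.74,0],-0.611,0],[[0.081,0.74,0],-0.611,0],[[0.081,0.74,0],-0.611,0],[[0.081,0.74,0],-0.611,0]]'
python3 - <<'E'
from h import *
im=cams.read_camera("wrist");cv2.imwrite("pics/w6.png",im[:,:,::-1])
goal(.561,-.067,.0105,1.92)
E
```

```text
time: 14.08
tool_pos: [0.5613, -0.067, 0.3435]
tool_rot: [-3.141, -0.0, 1.92]
contact_force: [0.1, 0.3, 0.0]
opening: 0.0919
grip_force: 0.0
pose [ 0.5613 -0.067   0.3436] [-3.141 -0.     1.919] shift [ 2.000e-04 -8.000e-04  3.877e-01] turn -0.0004 dist 0.155
```

View pics/w6.png

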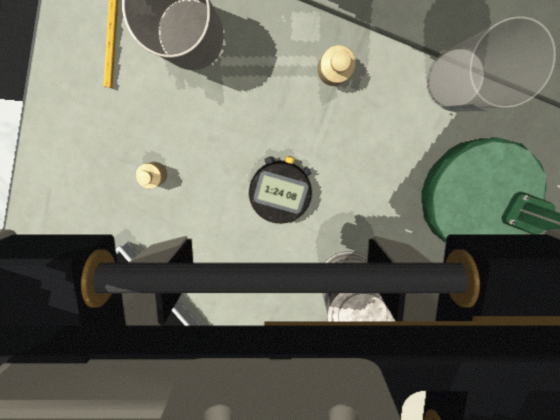

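```bash
python3 - <<'E'
from h import *
m=cams.camera_model("wrist")
print("watch",ray("wrist",(281,191),.02,m),"lw knob",ray("wrist",(342,60),.04,m),"steel rim",ray("wrist",(167,14),.066,m),"sw knob",ray("wrist",(147,177),.03,m))
E
python3 -m jog '[[[0,0,0.15],0,0],[[0,0,0.25],0,0],[[0,0,0.33],0,0],[[0,0,0.37],0,0],[[0,0,0.385],0,0],[[0,0,0.387],0,0],[[0,0,0.388],0,0],[[0,0,0.388],0,1],[[0,0,0.388],0,1],[[0,0,0.388],0,1],[[0,0,0.388],0,1],[[0,0,0.388],0,1]]' 15
python3 -c "
from h import *
goal(.472,.2825,.0225,1.92)"
```

```text
watch [ 0.56068713 -0.06143194  0.02      ] lw knob [0.56887671 0.06132365 0.04      ] steel rim [0.43653937 0.04074123 0.066     ] sw knob [ 0.43968489 -0.08923677  0.03      ]
time: 15.62
tool_pos: [0.5614, -0.067, 0.1888]
tool_rot: [3.141, 0.0, 1.92]
contact_force: [0.2, 0.2, 1.6]
opening: 0.0617
grip_force: 15.0
pose [ 0.5614 -0.067   0.1888] [3.141 0.    1.92 ] shift [ 0.8974  0.0894 -0.0292] turn 0.0001 dist 0.361
```

```bash
python3 -m jog '[[[0,0,-0.15],0,1],[[0,0,-0.3],0,1],[[0,0,-0.3],0,1],[[0.883,0.089,-0.3],0,1],[[0.883,0.089,-0.3],0,1],[[0.883,0.089,-0.3],0,1],[[0.883,0.089,-0.3],0,1],[[0.883,0.089,-0.3],0,1],[[0.883,0.089,-0.3],0,1],[[0.883,0.089,-0.3],0,1],[[0.883,0.089,-0.3],0,1],[[0.883,0.089,-0.3],0,1]]'
python3 - <<'E'
from h import *
im=cams.read_camera("wrist");cv2.imwrite("pics/w7.png",im[:,:,::-1])
m=cams.camera_model("wrist")
for P in ((.472,.2825,.012),(.41,.339,.061),(.529,.229,.06)): print(proj("wrist",P,m))
goal(.474,.277,.022,1.92)
E
```

```text
time: 17.12
tool_pos: [0.4742, 0.2759, 0.3082]
tool_rot: [-3.141, 0.0, 1.919]
contact_force: [0.1, -1.1, 0.1]
opening: 0.0616
grip_force: 15.0
[279.83782654 195.19043103]
[221.73027717 102.53705333]
[324.7316054  294.70597139]
pose [0.4742 0.2759 0.3084] [-3.141  0.     1.919] shift [0.0029 0.0004 0.271 ] turn -0.0005 dist 0.108
```

View pics/w7.png

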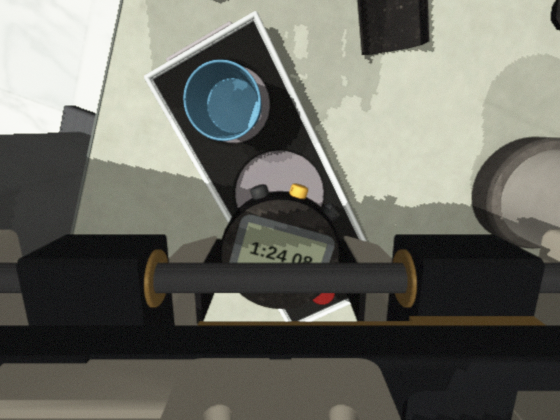

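The watch is held level with its buttons at (280,190). The disc sits about 6 mm forward of the grip axis, so I'll place it with a small correction.

```bash
python3 -m jog '[[[-0.005,0,0.1],0,1],[[-0.005,0,0.18],0,1],[[-0.005,0,0.23],0,1],[[-0.005,0,0.255],0,1],[[-0.005,0,0.265],0,1],[[-0.005,0,0.27],0,1],[[-0.005,0,0.271],0,1],[[-0.005,0,0.271],0,1]]'
python3 -m jog '[[[0,0,0],0,0.22],[[0,0,0],0,0.15],[[0,0,0],0,0.15],[[0,0,-0.1],0,0.15],[[0,0,-0.25],0,0.1],[[0,0,-0.35],0,0],[[0,0,-0.35],0,0]]'
python3 - <<'E'
from h import *
im=cams.read_camera("wrist");cv2.imwrite("pics/w8.png",im[:,:,::-1])
pin("wrist","stopwatch","receiver_cup","flow_tray");cams.read_camera("top");pin("top","stopwatch","large_weight","steel_cup","small_weight")
goal(.568,.061,.2,0.)
E
```

```text
time: 18.18
tool_pos: [0.4746, 0.2752, 0.2008]
tool_rot: [3.141, 0.0, 1.92]
contact_force: [0.2, -0.2, 0.6]
opening: 0.061
grip_force: 15.0
time: 19.05
tool_pos: [0.475, 0.2755, 0.3438]
tool_rot: [3.134, -0.0, 1.921]
contact_force: [0.2, -0.6, -0.2]
opening: 0.0916
grip_force: 0.0
wrist stopwatch [([0.4729, 0.2824, 0.0132], 0.58)]
wrist receiver_cup [([0.4094, 0.3359, 0.004], 0.58)]
wrist flow_tray []
top stopwatch [([0.4757, 0.279, 0.0137], 0.94), ([0.4346, 0.0432, 0.0035], 0.43)]
top large_weight [([0.5669, 0.0598, 0.0037], 0.49)]
top steel_cup [([0.4355, 0.0414, 0.0048], 0.69)]
top small_weight [([0.4359, -0.0881, 0.0017], 0.49)]
pose [0.4745 0.2752 0.3394] [-3.14  0.    1.92] shift [-0.5831  0.0363 -0.0965] turn 0.6113 dist 0.237
```

View pics/w8.png

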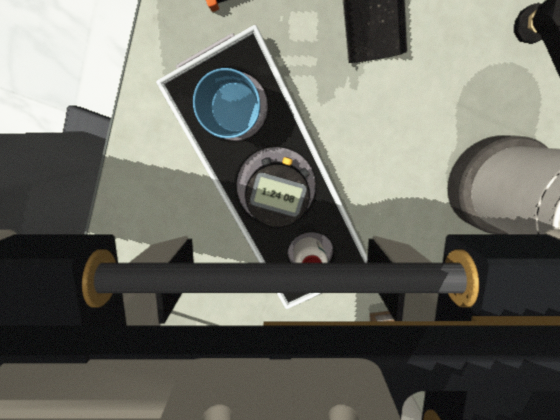

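The watch lies in its cut-out at (278,190), face up, with clearance all round. Next is the large weight.

```bash
python3 -m jog '[[[-0.1,0.01,0],0.611,0],[[-0.2,0.02,0],0.611,0],[[-0.3,0.03,0],0.611,0],[[-0.4,0.036,0],0.611,0],[[-0.5,0.036,0],0.611,0],[[-0.583,0.036,0],0.611,0],[[-0.583,0.036,0],0.611,0],[[-0.583,0.036,0],0.611,0.3],[[-0.583,0.036,0],0.611,0.3],[[-0.583,0.036,0],0.611,0.3],[[-0.583,0.036,0],0.611,0.3],[[-0.583,0.036,0],0.611,0.3]]'
python3 - <<'E'
from h import *
im=cams.read_camera("wrist");cv2.imwrite("pics/w9.png",im[:,:,::-1])
pin("wrist","large_weight");goal(.568,.0605,.015)
print(proj("wrist",(.568,.0605,.04)))
E
```

```text
time: 21.0
tool_pos: [0.5679, 0.061, 0.3399]
tool_rot: [3.142, 0.001, 0.001]
contact_force: [-0.5, -0.5, 0.0]
opening: 0.0642
grip_force: 0.0
wrist large_weight [([0.568, 0.058, 0.0001], 0.67)]
pose [0.5679 0.061  0.34  ] [3.142e+00 0.000e+00 2.000e-03] shift [2.000e-04 1.300e-03 3.676e-01] turn 0.0006 dist 0.147
[280.80229907 202.01129542]
```

View pics/w9.png

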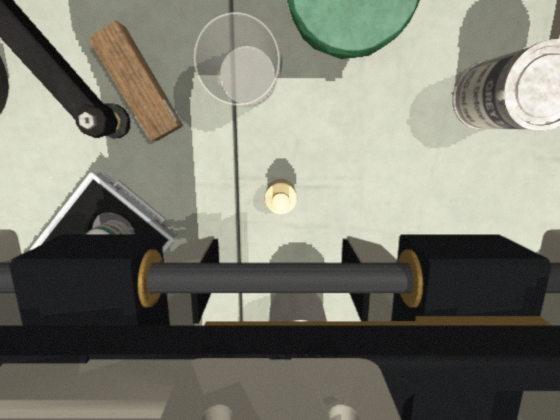

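The weight's knob is at (281,202), exactly where predicted. Grip it.

```bash
python3 -m jog '[[[0,0.001,0.15],0,0.3],[[0,0.001,0.25],0,0.3],[[0,0.001,0.32],0,0.3],[[0,0.001,0.355],0,0.3],[[0,0.001,0.367],0,0.3],[[0,0.001,0.367],0,0.3],[[0,0.001,0.367],0,1],[[0,0.001,0.367],0,1],[[0,0.001,0.367],0,1],[[0,0.001,0.367],0,1]]' 25
python3 -c "
from h import *
goal(.568,-.15,.14);goal(.5085,-.284,.0225)"
```

```text
time: 22.35
tool_pos: [0.5679, 0.0606, 0.1937]
tool_rot: [3.141, -0.0, 0.001]
contact_force: [0.3, -0.1, 0.4]
opening: 0.0291
grip_force: 2.4
pose [0.5679 0.0606 0.1937] [ 3.141e+00 -0.000e+00  1.000e-03] shift [-3.000e-04  5.265e-01 -3.108e-01] turn 0.0003 dist 0.245
pose [0.5679 0.0606 0.1937] [ 3.141e+00 -0.000e+00  1.000e-03] shift [-0.1493  0.8613 -0.0171] turn 0.0003 dist 0.35
```

```bash
python3 -m jog '[[[0,0,0],0,1],[[0,0,0],0,1],[[0,0,-0.12],0,1],[[0,0,-0.25],0,1],[[-0.149,0.861,-0.25],0,1],[[-0.149,0.861,-0.25],0,1],[[-0.149,0.861,-0.25],0,1],[[-0.149,0.861,-0.25],0,1],[[-0.149,0.861,-0.25],0,1],[[-0.149,0.861,-0.25],0,1],[[-0.149,0.861,-0.25],0,1],[[-0.149,0.861,-0.25],0,1]]'
python3 - <<'E'
from h import *
im=cams.read_camera("wrist");cv2.imwrite("pics/w10.png",im[:,:,::-1])
m=cams.camera_model("wrist");print(proj("wrist",(.5085,-.284,.012),m),proj("wrist",(.4465,-.2405,.012),m))
goal(.5085,-.284,.0225)
E
```

```text
time: 23.85
tool_pos: [0.5084, -0.2833, 0.2929]
tool_rot: [-3.14, 0.001, 0.001]
contact_force: [-0.0, 0.1, -2.1]
opening: 0.0279
grip_force: 25.0
[282.0089472  207.38066741] [232.65476117 275.16528074]
pose [ 0.5087 -0.2828  0.2931] [-3.141e+00  1.000e-03  2.000e-03] shift [-0.0004  0.0029  0.2314] turn 0.0005 dist 0.093
```

View pics/w10.png

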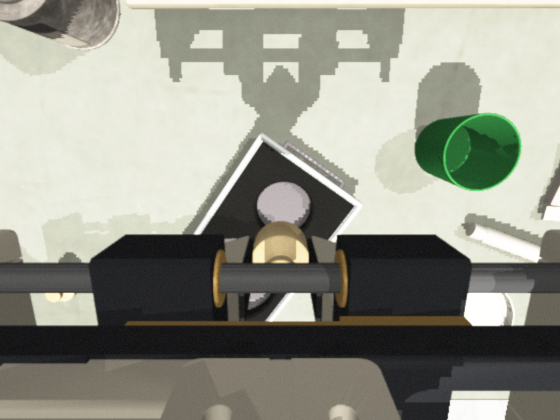

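The weight is held upright above its hole at (284,206), within 2 px of the prediction. Lowering it.

```bash
python3 -m jog '[[[0,0.005,0.08],0,1],[[0,0.005,0.15],0,1],[[0,0.005,0.19],0,1],[[0,0.005,0.215],0,1],[[0,0.005,0.226],0,1],[[0,0.005,0.232],0,1],[[0,0.005,0.232],0,1]]'
python3 -m jog '[[[0,0,0],0,0.5],[[0,0,0],0,0.3],[[0,0,0],0,0.3],[[0,0,-0.1],0,0.3],[[0,0,-0.25],0,0.1],[[0,0,-0.4],0,0],[[0,0,-0.4],0,0]]'
python3 - <<'E'
from h import *
im=cams.read_camera("wrist");cv2.imwrite("pics/w11.png",im[:,:,::-1])
pin("wrist","large_weight","density_tray")
goal(.4375,.042,.2);goal(.4375,.042,.025)
E
```

```text
time: 24.78
tool_pos: [0.5087, -0.286, 0.2012]
tool_rot: [3.141, -0.001, 0.001]
contact_force: [-0.2, 0.4, -1.9]
opening: 0.0277
grip_force: 25.0
time: 25.65
tool_pos: [0.5093, -0.2863, 0.3665]
tool_rot: [3.135, -0.009, 0.001]
contact_force: [-0.0, -0.2, -0.6]
opening: 0.0888
grip_force: 0.0
wrist large_weight [([0.5084, -0.2866, 0.007], 0.63)]
wrist density_tray [([0.4693, -0.2553, -0.0018], 0.57)]
pose [ 0.5083 -0.2856  0.3599] [-3.141e+00  1.000e-03  1.000e-03] shift [-0.1763 -0.8192 -0.0452] turn 0.0003 dist 0.336
pose [ 0.5083 -0.2856  0.3599] [-3.141e+00  1.000e-03  1.000e-03] shift [-0.1763 -0.8192  0.3923] turn 0.0003 dist 0.37
```

View pics/w11.png

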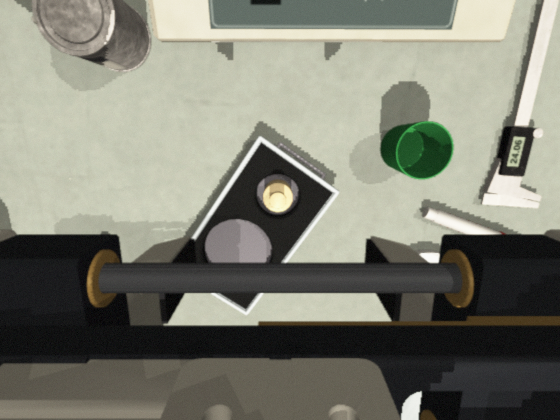

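The weight stands in its cut-out at (278,193). Last is the steel cup.

```bash
python3 -m jog '[[[-0.176,-0.819,0],0,0],[[-0.176,-0.819,0],0,0],[[-0.176,-0.819,0],0,0],[[-0.176,-0.819,0],0,0],[[-0.176,-0.819,0],0,0],[[-0.176,-0.819,0],0,0],[[-0.176,-0.819,0],0,0],[[-0.176,-0.819,0],0,0]]'
python3 - <<'E'
from h import *
im=cams.read_camera("wrist");cv2.imwrite("pics/w12.png",im[:,:,::-1])
pin("wrist","steel_cup");print(proj("wrist",(.4375,.042,.066)));goal(.4375,.042,.025)
E
```

```text
time: 26.8
tool_pos: [0.438, 0.0412, 0.3598]
tool_rot: [3.141, 0.002, 0.001]
contact_force: [-0.0, 0.1, 0.3]
opening: 0.0916
grip_force: 0.0
wrist steel_cup [([0.439, 0.0429, -0.0014], 0.72), ([0.4732, 0.2809, 0.0128], 0.22)]
[278.75431536 204.24793008]
pose [0.4382 0.0408 0.3602] [ 3.141e+00  1.000e-03 -0.000e+00] shift [-0.0017 -0.0031  0.3929] turn -0.0002 dist 0.157
```

View pics/w12.png

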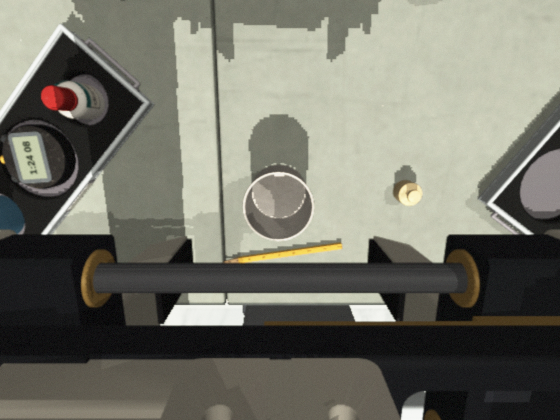

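The steel rim is at (278,205), as predicted. Descend and grip.

```bash
python3 -m jog '[[[-0.001,-0.002,0.1],0,0],[[-0.001,-0.002,0.2],0,0],[[-0.001,-0.002,0.3],0,0],[[-0.001,-0.002,0.36],0,0],[[-0.001,-0.002,0.385],0,0],[[-0.001,-0.002,0.393],0,0],[[-0.001,-0.002,0.393],0,0],[[-0.001,-0.002,0.393],0,1],[[-0.001,-0.002,0.393],0,1],[[-0.001,-0.002,0.393],0,1],[[-0.001,-0.002,0.393],0,1],[[-0.001,-0.002,0.393],0,1]]' 18
python3 -c "
from h import *
goal(.4465,-.241,.032)"
```

```text
time: 28.4
tool_pos: [0.4376, 0.0425, 0.2037]
tool_rot: [3.142, -0.0, 0.001]
contact_force: [-0.6, 1.3, 3.2]
opening: 0.0614
grip_force: 18.0
pose [0.4376 0.0425 0.2037] [ 3.142e+00 -0.000e+00  1.000e-03] shift [ 0.0216  0.7089 -0.0157] turn 0.0003 dist 0.284
```

```bash
python3 -m jog '[[[0,0,-0.12],0,1],[[0,0,-0.25],0,1],[[0,0,-0.25],0,1],[[0.022,0.71,-0.25],0,1],[[0.022,0.71,-0.25],0,1],[[0.022,0.71,-0.25],0,1],[[0.022,0.71,-0.25],0,1],[[0.022,0.71,-0.25],0,1],[[0.022,0.71,-0.25],0,1],[[0.022,0.71,-0.25],0,1],[[0.022,0.71,-0.25],0,1]]'
python3 -m jog '[[[0,0,0.08],0,1],[[0,0,0.15],0,1],[[0,0,0.19],0,1],[[0,0,0.215],0,1],[[0,0,0.228],0,1],[[0,0,0.234],0,1],[[0,0,0.234],0,1]]'
python3 -c "
from h import *
goal(.4465,-.241,.032)"
```

```text
time: 29.78
tool_pos: [0.4465, -0.2403, 0.303]
tool_rot: [-3.141, 0.001, 0.002]
contact_force: [0.2, -0.6, -1.1]
opening: 0.0613
grip_force: 18.0
time: 30.65
tool_pos: [0.4467, -0.2415, 0.2103]
tool_rot: [3.141, -0.001, 0.001]
contact_force: [-0.7, 0.1, -0.8]
opening: 0.0613
grip_force: 18.0
pose [ 0.4467 -0.2415  0.2103] [ 3.141e+00 -1.000e-03  1.000e-03] shift [-0.0005 -0.0013  0.0007] turn 0.0003 dist 0.001
```

Release, retreat, check.

```bash
python3 -m jog '[[[0,0,0],0,0.2],[[0,0,0],0,0.1],[[0,0,0],0,0.1],[[0,0,-0.1],0,0.1],[[0,0,-0.25],0,0],[[0,0,-0.45],0,0],[[0,0,-0.45],0,0],[[-0.15,0,-0.45],0,0],[[-0.15,0,-0.45],0,0]]'
python3 - <<'E'
from h import *
w=cams.read_camera("wrist");t=cams.read_camera("top")
pin("wrist","steel_cup","large_weight");pin("top","steel_cup","large_weight","receiver_cup","stopwatch","small_weight","beaker","paint_tin")
a=cv2.resize(t[165:295,85:365],(560,260));cv2.imwrite("pics/end.png",np.vstack([w[:300],a])[:,:,::-1])
E
```

```text
time: 31.78
tool_pos: [0.3838, -0.2407, 0.3898]
tool_rot: [-3.14, 0.002, -0.001]
contact_force: [0.3, -0.5, 0.2]
opening: 0.0918
grip_force: 0.0
wrist steel_cup [([0.4471, -0.2404, 0.0095], 0.65)]
wrist large_weight [([0.5126, -0.2892, 0.009], 0.66)]
top steel_cup []
top large_weight [([0.5107, -0.284, 0.0094], 0.53)]
top receiver_cup [([0.5589, -0.4215, 0.003], 0.74), ([0.369, -0.5761, -0.0009], 0.59), ([0.4077, 0.3364, 0.0069], 0.56)]
top stopwatch [([0.4735, 0.278, 0.0143], 0.57)]
top small_weight [([0.4391, -0.0872, -0.0012], 0.61)]
top beaker [([0.6762, 0.0916, 0.0014], 0.75)]
top paint_tin [([0.6654, -0.1312, 0.0026], 0.76), ([0.4688, -0.2548, -0.0009], 0.51)]
```

View pics/end.png

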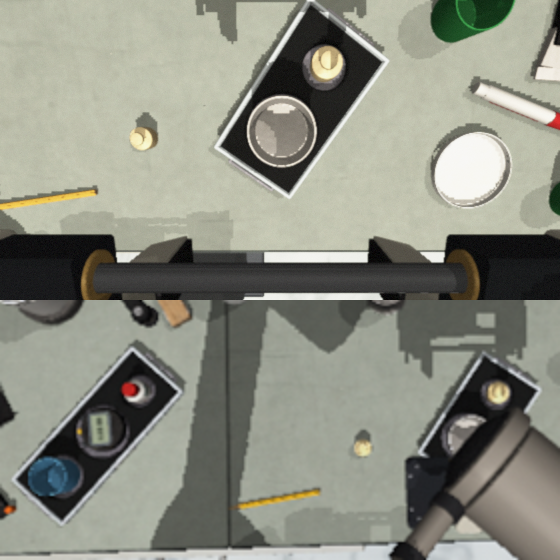

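The final picture shows the steel cup (281,131) and large weight (325,65) in the shorter tray. The blue cup, watch and bottle are in the longer tray, and the bystanders have not moved.

```bash
python3 -c "
from cell import robot
print(robot.hand_in())"
```

```text
the job is handed in; nothing more can be done
None
```

I placed all five things in their own cut-outs, left the smaller weight, beaker and paint tin where they stood, and handed the job in at about 32 s; the hand-in returned no verdict, but the last camera check looked right.

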